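Slide the ballast pots to their rings on the air-float plate

ROBOT

A 6-joint arm with a two-finger parallel gripper is mounted at the origin on a cart in front of the work surface, level with it; the furniture and walls round the work are solid. World frame = base frame: x ahead of the robot, y to its left, z up, the work surface at z = 0. Lengths are in m, angles in rad, forces in N, time in s.
With the tool pointing down it reaches from about 0.25 to 0.775 m from the base axis. Payload 4 kg.
Tool frame: the origin (TCP) lies at the very end of the fingers, on their centre line; the grasp point (between the pads) lies hold_point_z behind it (hold_point_z is the distance from the TCP to the grasp point, in m); z points along the fingers, y is the direction in which the jaws open and shut (so a half turn about z gives the same grasp; the last joint's range is limited). The gripper opens to 94 mm and grips with 3 to 60 N. Pads are 16 mm wide; open, the fingers measure 119 mm over their backs; the gripper's body (75 mm by 177 mm) begins 78 mm behind the grasp point.
Start: joints at [-0.103, 0.087, 1.371, -0, 1.684, -0.103], TCP at [0.55, -0, 0.206] pointing down, gripper open.
Joint ranges: [-3.1, 3.1], [-0.76, 2.03], [0.27, 2.55], [-1.08, 4.22], [0.17, 2.65], [-2.57, 2.57]. Speed limits (rad/s): [2.79, 2.79, 3.14, 3.14, 3.14, 3.14].

INTERFACE

Orientations are given as [roll, pitch, yaw] about the fixed x, y, z axes, in that order (R = Rz(yaw) Ry(pitch) Rx(roll)).
In Python, from bench import * gives the robot as it stands.
- The arm moves only by the tool step_arm, never from a script. Its argument "increments" is text: rows parted by semicolons, each of 6 numbers parted by spaces: the shift along the tool's x, y, z in cm, then the turn, a rotation vector about the tool's x, y, z in rad. A call has 1 to 5 rows; each row shifts and turns the commanded pose from where the row before left it, along the tool's axes as they then stand; what a row does not reach is not made up. A row lasts 1/10 s, in which the tool goes at most 50 mm and 8.59 degrees, less where a joint would pass 70% of its speed; a pose out of reach is approached as far as the arm can. A call is refused whole if a number of a shift passes 5 or a number of a turn 0.15, either way. A call with a gripper value outside its range is refused whole. "claw" is the gripper's target within -1 to 1 (shut at 1, half-way at 0, fully open at -1), set as the call begins (left out, the last holds). The fingers move at their own pace and stop on an object; the grip force is fixed at half the most. Time passes only in rows, so rows that do not move let the fingers close. It gives the time, the measured TCP pose, the force and the opening at its end, in the units of the state.
- get_obs(): the state, without advancing time (a new reading comes with each control period).
- snapshot(name): name is "scene" or "side" or "wrist"; returns the picture (480x640x3 uint8, red, green, blue); there is no depth.
- calibration(name): a dict with "camera_matrix" (3x3 intrinsics, pixels), "k1" (the pictures are not rectified: a ray, as slopes to the right and down, at radius r is drawn at 1 + k1 r^2 times it, then the intrinsics apply), "eye" and "orientation" of the camera in the world; the wrist camera has in their place "tool_from_camera" (4x4, takes a point from camera to tool coordinates, whose origin is the TCP and whose axes are the flange's). Camera axes: x right, y up, looking along -z (the intrinsics and any distortion apply to the point x, -y, -z); pixel columns grow to the right and rows downward; lengths in m; the calibration is good to about 2 mm. A picture is of the moment at which its call begins: read the wrist's pose just before it. calibration takes no time and is no camera call.
- close_job(): hands the job in, once; it reports no verdict.
The state is a dict: "time": time; "joint_positions": joint angles; "qvel": joint speeds; "joint_torque": joint torques, N m; "tool_pos": TCP position; "ee_rot": TCP orientation; "wrist_force": force on the tool from outside, world axes, zero at the start; "wrist_torque": the same for the moment, N m; "width": finger opening in m.
Only numpy, scipy, OpenCV 4.12 (cv2) and the standard library are available. Lean on these libraries where they do the work, as an engineer would, in place of code of your own. Each camera call takes 0.05 s, during which the arm holds its last target. There are 200 camera calls.

TASK

Clear the tape measure and the iron holding weight off the air-float plate into the open steel tray, and then open the air valve to its 45-degree mark. With the valve at that mark, slide every ballast pot on the plate into the ring that fits it at the other end, without lifting or tipping it, and only when all pots stand inside their rings shut the valve fully. Leave everything else on the bench where it is.

Things in the scene. Friction and masses are not known exactly. Their poses are not given: they have to be found in the camera images.
- float_plate: Fixed grey plate, 340 (own x) x 420 (y) mm, top 12 mm up, edge rim 6 wide, 8 higher. Origin: centre of underside; z up. Parking end (+y): three drawn 100 mm squares at own x -110, 0, 110, y 145 mm; a pot starts in each of two or three, any order. Work end (-y): three rings at the same x, y -145 mm, any order. The strip at y 0 is free once the tools are cleared. Pots slide with low friction, 1 to 4 N.
- pot_wide_center (a point): Loose: the wide low lidded round dark steel ballast pot, 0.5 to 0.95 kg, may be absent. Body 88 mm across and 44 mm high, fixed lid; on top a black round knob to hold, 28 mm across, from 46 to 76 mm above the underside. The point lies on its axis (z), half-way up, 38 mm above the underside.
- ring_wide: Dark ring drawn on the work end of the plate, the place of the wide low pot: inner diameter 108 mm, flat (pots slide over it). Origin at its centre, on the plate's top. Always present.
- pot_mid_center (a point): Loose: the middle-sized lidded round dark steel ballast pot, 0.5 to 0.95 kg, may be absent. Body 72 mm across and 50 mm high, fixed lid; on top a black round knob to hold, 28 mm across, from 52 to 82 mm above the underside. The point lies on its axis (z), half-way up, 41 mm above the underside.
- ring_mid: Dark ring drawn on the work end of the plate, the place of the middle-sized pot: inner diameter 92 mm, flat (pots slide over it). Origin at its centre, on the plate's top. Always present.
- pot_slim_center (a point): Loose: the slim tall lidded round dark steel ballast pot, 0.5 to 0.95 kg, may be absent. Body 60 mm across and 56 mm high, fixed lid; on top a black round knob to hold, 28 mm across, from 58 to 88 mm above the underside. The point lies on its axis (z), half-way up, 44 mm above the underside.
- ring_slim: Dark ring drawn on the work end of the plate, the place of the slim tall pot: inner diameter 80 mm, flat (pots slide over it). Origin at its centre, on the plate's top. Always present.
- tape_center (a point): Loose: yellow tape measure left standing on the plate, about 0.26 kg, 40 (own x) x 62 (own y) x 62 mm (own z). The point is its centre, 31 mm above its underside. Grip it across own x.
- weight_center (a point): Loose: cast iron holding weight left on the plate, 0.5 to 0.85 kg, block 36 (own x) x 55 (own y) x 48 mm (own z) with a wire-like loop on top to 71 mm. The point is the centre of the block, 24 mm above its underside. Grip the block across own x.
- tool_tray: Open dark steel tray, fixed on the table, outside 190 (own x) x 140 (own y) x 36 mm, walls and floor 4 mm. Origin: centre of its underside. Has room for both tools side by side along own x.
- valve_axis (a point): Point on the upright axis of the air valve, at the lever's mid-height, 81 mm above the table; fixed frame: x points where the lever points when shut, y where it points at 90 degrees. Base 100 x 80 mm; under the lever a white dial 96 mm across, top 62 mm above the table, ticks every 15 degrees, the 45-degree tick long and thick.
- valve_grip (a point): Point on the valve lever to hold it by, 65 mm from the axis, at mid-height. Lever: black bar 14 mm wide, 22 mm high, reaching 95 mm from the axis; the point's x axis points outwards along it.
- valve_lever (a joint): Angle of the valve lever in rad: 0 shut (at its stop), grows anticlockwise seen from above, 0.785 = the 45-degree mark, 1.571 fully open. Needs about 2 N at the grip point and stays where it is left.
- magnet_square_0: Bystander: red triangular magnetic welding square, 62 x 63 x 18 mm; origin at the centre of its underside. Leave it alone.
- hex_keys: Bystander: hex keys in a red holder, 40 x 88 x 12 mm; origin at the centre of its underside. Leave it alone.
- wood_plane: Bystander: small wooden hand plane, 50 x 105 x 48 mm; origin at the centre of its underside. Leave it alone.

How it is judged:
On the way, in this order (a step that is already met when the one before it is completed fails the run):
1. the tape measure and the holding weight lie in the tray (x of tape_center in the frame of tool_tray between -0.095 and 0.095 m and y of tape_center in the frame of tool_tray between -0.07 and 0.07 m and z of each of tape_center, weight_center in the frame of tool_tray below 0.055 m and x of weight_center in the frame of tool_tray between -0.095 and 0.095 m and y of weight_center in the frame of tool_tray between -0.07 and 0.07 m), for 0.2 s.
2. the valve is at its 45-degree mark (within 7 degrees) (value of joint valve_lever between 0.655 and 0.915 rad), for 0.3 s.
3. with the valve at the mark, every pot present stands in its own ring (centre within 13 mm) (all of step 2 and horizontal distance between pot_wide_center and ring_wide below 0.013 m and horizontal distance between pot_mid_center and ring_mid below 0.013 m and horizontal distance between pot_slim_center and ring_slim below 0.013 m), for 0.2 s.
4. the valve is shut (under 5 degrees) (value of joint valve_lever below 0.09 rad), for 0.2 s.
At the end, for the whole second after the job is handed in: Every pot present stands on the plate with its centre within 13 mm of its own ring's centre, the tape measure and the holding weight lie inside the tray, and the valve is shut to under 5 degrees (all of step 1 and horizontal distance between pot_wide_center and ring_wide below 0.013 m and horizontal distance between pot_mid_center and ring_mid below 0.013 m and horizontal distance between pot_slim_center and ring_slim below 0.013 m and value of joint valve_lever below 0.09 rad); the robot touches nothing.
It fails at once if the wide low pot is lifted more than 12 mm off the plate or tipped over (z of pot_wide_center in the frame of float_plate above 0.062 m or angle between pot_wide_center's own z axis and vertical above 0.5 rad).
It fails at once if the middle-sized pot is lifted more than 12 mm off the plate or tipped over (z of pot_mid_center in the frame of float_plate above 0.065 m or angle between pot_mid_center's own z axis and vertical above 0.5 rad).
It fails at once if the slim tall pot is lifted more than 12 mm off the plate or tipped over (z of pot_slim_center in the frame of float_plate above 0.068 m or angle between pot_slim_center's own z axis and vertical above 0.5 rad).
It fails at once if a bystander is shifted by more than 30 mm (distance of any of magnet_square_0, hex_keys, wood_plane from where it was at the start of the episode above 0.03 m).
Of pot_wide, pot_mid, pot_slim only 2 to 3 are there at a start; the rules pass over those that are not, and their reading is None.
At some moment in a run one of pot_wide, pot_mid may be knocked a few centimetres aside while the robot is not near it.
Once in a run the grip may slacken for a moment while it holds something.
It also fails if it takes over 210 s, if anything falls off the work surface, if the arm or the gripper's body presses on something with over 40 N, if the wrist force passes 120 N, or if a joint passes its speed limit or range.

## Working session

There is one attempt and no reset: what is moved stays moved. The work goes in short steps, Python scripts to look and compute and a tool call to move; the robot and the scene stay as the last step left them, time stands still between calls to the robot, and variables do not carry over. Pictures are saved under pics/ and viewed, about 12 in all and at most 16, crops included, and the job is handed in when it is done.

Besides the shell and the picture viewer there is one more tool, called after "Emit:" by a JSON object that holds its "name" and its "arguments", one argument or row to a line. step_arm: Moves the arm, as the interface text tells. Its arguments: {"type":"object","properties":{"increments":{"type":"string"},"claw":{"type":"number"}},"required":["increments"]}

```bash
mkdir -p pics; ls; cat > h.py <<'E'
from bench import *
import numpy as np, cv2
from scipy.spatial.transform import Rotation as R
def snap(name,fn=None):
    o=get_obs(); im=snapshot(name)
    if fn: cv2.imwrite('pics/'+fn+'.png',im[:,:,::-1])
    return im,o
def cam(name,o=None):
    c=calibration(name); K=np.array(c['camera_matrix']);k1=c['k1']
    if name=='wrist':
        T=np.array(c['tool_from_camera']); Rt=R.from_euler('xyz',o['ee_rot']).as_matrix()
        return K,k1,Rt@T[:3,:3],Rt@T[:3,3]+np.array(o['tool_pos'])
    q=np.array(c['orientation']); 
    Rm=q if q.shape==(3,3) else R.from_euler('xyz',q).as_matrix() if q.size==3 else R.from_quat(q).as_matrix()
    return K,k1,Rm,np.array(c['eye'])
def ray(C,uv):
    K,k1,Rm,e=C
    p=cv2.undistortPoints(np.array([[uv]],float),K,np.array([k1,0,0,0,0.]))[0,0] 
    d=Rm@np.array([p[0],-p[1],-1.]); return e,d/np.linalg.norm(d)
def onz(C,uv,z):
    e,d=ray(C,uv); return (e+d*(z-e[2])/d[2])
def proj(C,P):
    K,k1,Rm,e=C; v=Rm.T@(np.array(P)-e); x,y=v[0]/-v[2],-v[1]/-v[2]; s=1+k1*(x*x+y*y)
    return (K@[x*s,y*s,1])[:2]
E
python3 - <<'E'
from h import *
print(get_obs())
for n in('scene','side','wrist'):
    snap(n,n+'0'); print(n,calibration(n))
E
```

```text
pics
{'time': 0.0, 'joint_positions': array([-1.03076145e-01,  8.79377617e-02,  1.37222942e+00, -3.35803403e-05,
        1.68361995e+00, -1.03067060e-01]), 'qvel': array([ 0.00101475,  0.0024352 , -0.00140976, -0.00146845,  0.00126845,
       -0.00062849]), 'joint_torque': array([ 1.28542815e-03, -3.40182602e+01, -3.02423716e+01,  7.18220207e-02,
        3.29729996e-02, -1.13141955e-04]), 'tool_pos': array([5.49447827e-01, 5.38573998e-05, 2.04326219e-01]), 'ee_rot': array([-3.13940639e+00, -1.92579748e-04,  1.57078329e+00]), 'wrist_force': array([-0.21342017,  0.95006473,  1.02489801]), 'wrist_torque': array([-0.02200082, -0.00020822, -0.01007856]), 'width': 0.0939372964532875}
scene {'camera_matrix': array([[583.65123345,   0.        , 323.14294705],
       [  0.        , 583.65123345, 249.91257443],
       [  0.        ,   0.        ,   1.        ]]), 'k1': -0.011200662376181062, 'eye': array([-0.00840962,  0.86675139,  0.89513236]), 'orientation': array([ 0.89958398, -0.01776978, -2.49252218])}
side {'camera_matrix': array([[467.85355827,   0.        , 321.65369744],
       [  0.        , 467.85355827, 238.00593345],
       [  0.        ,   0.        ,   1.        ]]), 'k1': -0.10214834351604533, 'eye': array([ 0.51251902, -0.86130104,  0.67057205]), 'orientation': array([ 0.99199513, -0.01176294, -0.10426754])}
wrist {'camera_matrix': array([[353.02169232,   0.        , 316.4737537 ],
       [  0.        , 353.02169232, 244.28002885],
       [  0.        ,   0.        ,   1.        ]]), 'k1': -0.06299073250677555, 'tool_from_camera': array([[ 7.39879651e-04,  9.62908355e-01,  2.69827635e-01,
         7.98538845e-02],
       [ 9.99999627e-01, -5.92172213e-04, -6.28815519e-04,
         1.31151386e-03],
       [-4.45707289e-04,  2.69828000e-01, -9.62908434e-01,
        -1.79330560e-01],
       [ 0.00000000e+00,  0.00000000e+00,  0.00000000e+00,
         1.00000000e+00]])}
```

View pics/scene0.png

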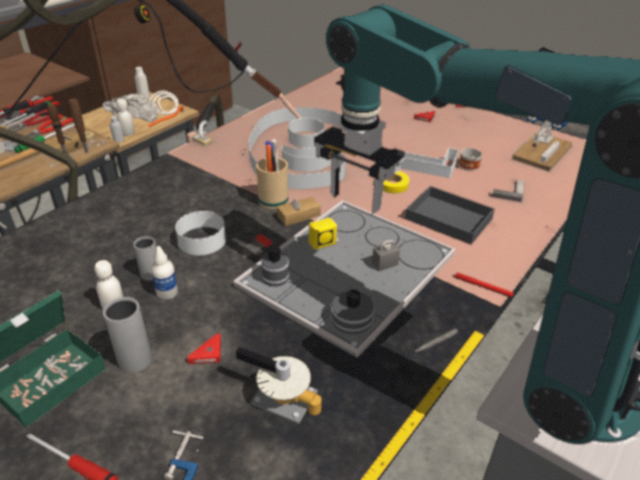

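View pics/side0.png

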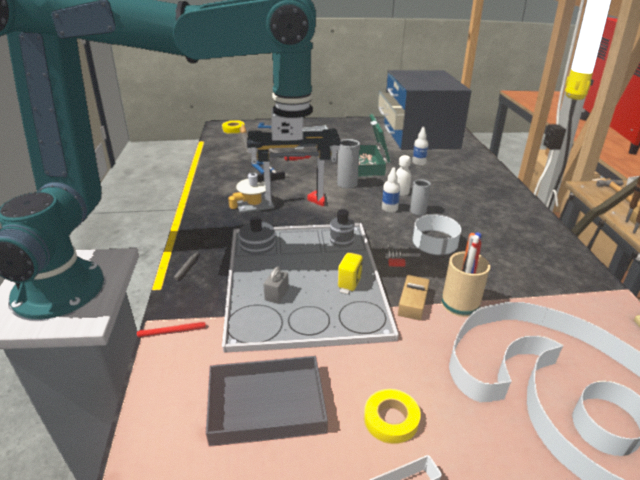

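The scene view shows the plate corners at about (236,282), (357,352), (453,250) and (343,205). The tape is at (322,234), the weight at (385,255), and the pots at (275,268) and (351,310). The tray is at (449,214) and the valve at (283,372). The side view agrees: two pots, with the middle square empty.

```bash
python3 - <<'E'
from h import *
S=cam('scene');D=cam('side')
def p(n,C,pts,z):
    print(n,[onz(C,q,z)[:2].round(3).tolist() for q in pts])
p('plate sc',S,[(236,282),(357,352),(453,250),(343,205)],.02)
p('plate sd',D,[(235,228),(367,224),(397,340),(224,351)],.02)
p('tray sc',S,[(435,189),(494,209),(474,240),(404,212)],.036)
p('tray sd',D,[(210,367),(318,359),(327,404),(208,439)],.036)
def tri(a,b):
    e1,d1=ray(S,a);e2,d2=ray(D,b)
    A=np.c_[d1,-d2];t=np.linalg.lstsq(A,e2-e1,rcond=None)[0]
    P=e1+d1*t[0];Q=e2+d2*t[1];return ((P+Q)/2).round(3),np.linalg.norm(P-Q).round(4)
print('wideknobtop',tri((353,292),(256,220)))
print('otherknobtop',tri((273,250),(343,212)))
print('tape ctr',tri((322,234),(350,272)))
print('weight',tri((386,255),(276,286)))
p('rings sd',D,[(255,323),(309,320),(362,317)],.012)
p('rings sc',S,[(348,221),(381,237),(414,252)],.012)
p('valve hub',S,[(283,365)],.09); p('valve dial',S,[(284,380)],.062);p('lever tip',S,[(240,353)],.09)
p('by',S,[(206,350),(262,240)],.01);p('plane',S,[(298,210)],.04)
E
```

```text
plate sc [[0.729, 0.194], [0.396, 0.197], [0.398, -0.217], [0.72, -0.207]]
plate sd [[0.402, 0.196], [0.752, 0.186], [0.731, -0.241], [0.402, -0.239]]
tray sc [[0.555, -0.41], [0.387, -0.421], [0.369, -0.264], [0.565, -0.26]]
tray sd [[0.383, -0.291], [0.573, -0.288], [0.578, -0.386], [0.391, -0.435]]
wideknobtop (array([0.463, 0.12 , 0.087]), np.float64(0.0016))
otherknobtop (array([0.675, 0.125, 0.096]), np.float64(0.0003))
tape ctr (array([ 0.669, -0.047,  0.041]), np.float64(0.0007))
weight (array([ 0.504, -0.078,  0.039]), np.float64(0.0005))
rings sd [[0.458, -0.16], [0.568, -0.161], [0.677, -0.162]]
rings sc [[0.674, -0.165], [0.569, -0.161], [0.473, -0.16]]
valve hub [[0.45, 0.356]]
valve dial [[0.442, 0.364]]
lever tip [[0.53, 0.383]]
by [[0.642, 0.371], [0.796, 0.032]]
plane [[0.781, -0.092]]
```

View pics/wrist0.png

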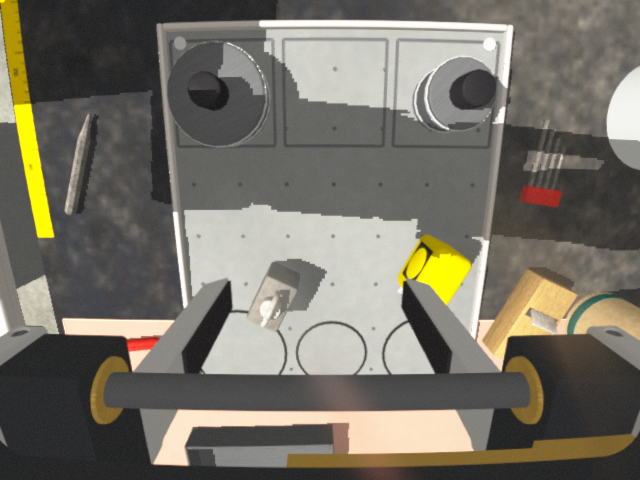

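The wrist view shows the wide pot at about (218,94) and the other pot at (460,93). The weight is at (274,295) and tilted, the tape at (435,270) and rotated about 35°. Rings are visible at (237,352), which is large, and (331,352), which is small. I'll measure the tool orientations and which pot the second one is.

```bash
python3 - <<'E'
from h import *
im=cv2.imread('pics/wrist0.png'); 
o=dict(ee_rot=[-3.13940639e+00,-1.92579748e-04,1.57078329e+00],tool_pos=[5.49447827e-01,5.38573998e-05,2.04326219e-01])
C=cam('wrist',o)
for n,pts,z in [('plate',[(160,24),(512,26)],.02),('wide knob top',[(203,90)],.088),('other knob',[(481,88)],.097),('ringW',[(237,352)],.012),('ringmidpos',[(331,352),(297,352),(366,352)],.012)]:
    print(n,[onz(C,q,z)[:2].round(3).tolist() for q in pts])
hsv=cv2.cvtColor(im,cv2.COLOR_BGR2HSV)
m=cv2.inRange(hsv,(20,120,80),(35,255,255)); m[:, :380]=0; m[:200]=0;m[330:]=0
print('tape px',cv2.minAreaRect(cv2.findNonZero(m)))
a=cv2.resize(im[15:165,390:540],(600,600),interpolation=cv2.INTER_CUBIC)
b=im[215:365,200:500]; b=cv2.resize(b,(800,400),interpolation=cv2.INTER_CUBIC)
c=np.zeros((600,800,3),np.uint8); c[:,:]=0
c[:200,:400]=cv2.resize(b,(400,200)); 
c=np.zeros((600,800,3),np.uint8); c[:300,:300]=cv2.resize(a,(300,300)); c[300:600,:600]=cv2.resize(im[215:365,200:500],(600,300),interpolation=cv2.INTER_CUBIC)
c[:300,300:700]=cv2.resize(cv2.imread('pics/side0.png')[290:350,310:390],(400,300),interpolation=cv2.INTER_CUBIC)
cv2.imwrite('pics/c1.png',c)
# predicted outlines of other pot, as checks
for nm,r,h in(('mid',.036,.05),('slim',.030,.056)):
    k=onz(C,(481,88),.012+h+.032)
    print(nm,k.round(3),[ (proj(C,[k[0]-r,k[1],.012]).round(0),proj(C,[k[0]-r,k[1],.012+h]).round(0),proj(C,[k[0]+r,k[1],.012+h]).round(0),proj(C,[k[0],k[1]-r,.012]).round(0))])
E
```

```text
plate [[0.403, 0.194], [0.736, 0.194]]
wide knob top [[0.461, 0.123]]
other knob [[0.677, 0.124]]
ringW [[0.455, -0.159]]
ringmidpos [[0.568, -0.159], [0.527, -0.159], [0.61, -0.159]]
tape px ((484.8590087890625, 288.1522216796875), (171.47198486328125, 58.7031364440918), 21.202817916870117)
mid [0.678 0.125 0.094] [(array([409., 100.]), array([423.,  93.]), array([505.,  95.]), array([442., 138.]))]
slim [0.676 0.124 0.1  ] [(array([412., 101.]), array([429.,  93.]), array([499.,  95.]), array([440., 133.]))]
```

View pics/c1.png

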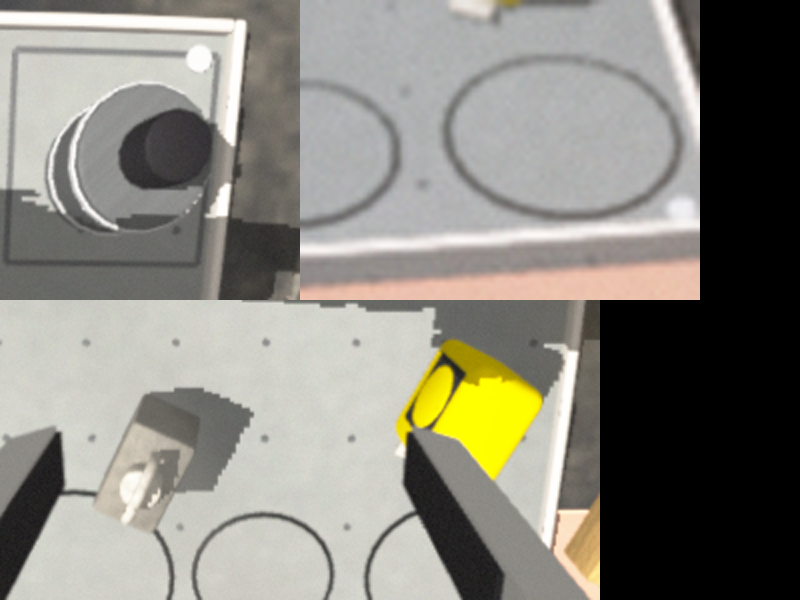

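The second pot is the slim one: its lid spans about 66 px, against 70 predicted for slim and 82 for mid. The middle ring is the slim one, and the wide ring is on the robot side at x≈0.46. I'll move for a closer view of the tools and tray.

Emit:
{"name": "step_arm", "arguments": {
  "increments": "-4.5 0 -1.5 0 0 0;-4.5 0 -1.5 0 0 0;-4.5 0 -1.5 0 0 0;0 0 0 0 0 0;0 0 0 0 0 0"
}}

```text
time: 0.65
tool_pos: [0.5499, -0.1357, 0.2502]
ee_rot: [-3.142, -0.001, 1.569]
wrist_force: [0.3, -0.1, -0.3]
width: 0.0943
```

```bash
python3 - <<'E'
from h import *
im,o=snap('wrist','w1'); print(o['tool_pos'],o['ee_rot'],o['time'])
import json; json.dump({k:list(o[k]) for k in('tool_pos','ee_rot')},open('w1.json','w'))
E
```

```text
[ 0.54993376 -0.13566038  0.25024642] [-3.14151399e+00 -8.11111862e-04  1.56874913e+00] 0.65
```

View pics/w1.png

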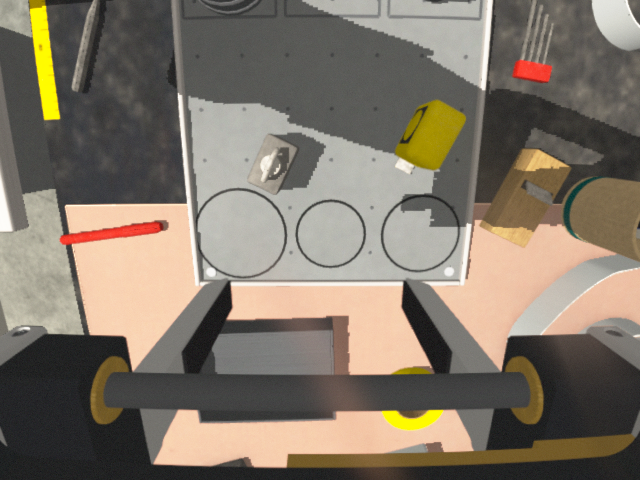

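The view shows the rings at (241,232) wide, (330,233) slim and (420,233) mid. The weight is at (273,163), the tape at (435,137), and the tray's right edge at x≈335, rows 318–418. I'll zoom in on the two tools for their angles.

```bash
python3 - <<'E'
from h import *
import json
C=cam('wrist',json.load(open('w1.json')))
im=cv2.imread('pics/w1.png')
c=np.hstack([cv2.resize(im[125:205,235:315],(400,400),interpolation=cv2.INTER_CUBIC),cv2.resize(im[95:175,390:470],(400,400),interpolation=cv2.INTER_CUBIC)])
cv2.imwrite('pics/c2.png',c)
for n,q,z in [('rW',(241,232),.012),('rS',(330,233),.012),('rM',(420,233),.012),('pl',(196,283),.02),('pl',(465,283),.02),('trTR',(333,318),.036),('trTL',(205,320),.036),('trBR',(338,418),.036),('trBL',(200,420),.036)]:
    print(n,onz(C,q,z)[:2].round(4))
E
```

```text
rW [ 0.4594 -0.1569]
rS [ 0.5679 -0.1584]
rM [ 0.6782 -0.1585]
pl [ 0.4004 -0.2206]
pl [ 0.7383 -0.2213]
trTR [ 0.5717 -0.2603]
trTL [ 0.4126 -0.2635]
trBR [ 0.5805 -0.4126]
trBL [ 0.3901 -0.4179]
```

View pics/c2.png

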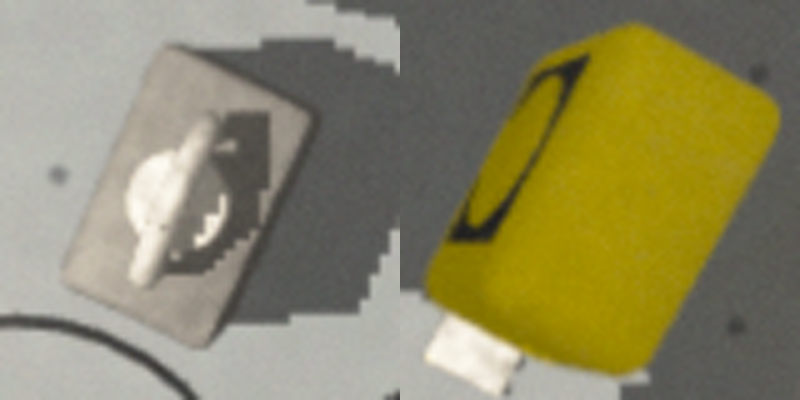

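Zoomed, both tools have their short axis at about −25° (weight) and −27° (tape) from world x. Now for their centres.

```bash
python3 - <<'E'
from h import *
import json
C=cam('wrist',json.load(open('w1.json')))
cs=[onz(C,(235+u/5,125+v/5),.060)[:2] for u,v in [(168,45),(315,110),(208,348),(62,275)]]
print('weight',np.mean(cs,0).round(4),[np.linalg.norm(cs[i]-cs[i-1]).round(3) for i in range(4)],np.degrees(np.arctan2(*(cs[1]-cs[0])[::-1])),np.degrees(np.arctan2(*(cs[2]-cs[3])[::-1])))
print('tape',onz(C,(435,133.8),.074)); e=[onz(C,(390+(u-400)/5,95+v/5),.074)[:2] for u,v in [(778,120),(650,365)]]
d=e[0]-e[1];print(np.degrees(np.arctan2(d[1],d[0]))-90,np.mean(e,0))
print(get_obs()['tool_pos'])
E
```

```text
weight [ 0.5064 -0.0739] [np.float64(0.052), np.float64(0.032), np.float64(0.054), np.float64(0.034)] -23.62634496896092 -27.089709911359016
tape [ 0.66704028 -0.04371079  0.074     ]
-24.519402594626143 [ 0.68540331 -0.0529689 ]
[ 0.54977083 -0.13458103  0.24974809]
```

Emit:
{"name": "step_arm", "arguments": {
  "increments": "3 4 0 0 0 0.147;3 4 2 0 0 0.147;0 0 4 0 0 0.147;0 0 2 0 0 0;0 0 0 0 0 0"
}}

```text
time: 1.2
tool_pos: [0.6282, -0.0798, 0.1657]
ee_rot: [-3.13, 0.002, 1.133]
wrist_force: [-0.7, -0.6, 0.7]
width: 0.094
```

```bash
cat > go.py <<'E'
import sys
from h import *
def go(x,y,z,yaw=None):
    o=get_obs();Rt=R.from_euler('xyz',o['ee_rot']).as_matrix();d=Rt.T@(np.array([x,y,z])-o['tool_pos'])*100
    print('t',round(o['time'],2),'at',np.round(o['tool_pos'],4),'rpy',np.round(o['ee_rot'],3),'w',round(o['width'],4),'j6',round(o['joint_positions'][5],2),'F',np.round(o['wrist_force'],1))
    print('tool cm',d.round(2), 'turnz',None if yaw is None else round(-(yaw-o['ee_rot'][2]),3))
a=[float(v) for v in sys.argv[1:]]; go(*a)
E
python3 go.py .667 -.0437 .037 1.135
```

```text
t 1.2 at [ 0.6282 -0.0798  0.1657] rpy [-3.130e+00  2.000e-03  1.133e+00] w 0.094 j6 0.22 F [-0.7 -0.6  0.7]
tool cm [ 4.94  2.13 12.84] turnz -0.002
```

Emit:
{"name": "step_arm", "arguments": {
  "increments": "2.5 1.1 1.5 0 0 0;2.4 1 2 0 0 0;0 0 3 0 0 0;0 0 3 0 0 0;0 0 0 0 0 0"
}}

```text
time: 1.7
tool_pos: [0.6678, -0.0458, 0.0727]
ee_rot: [-3.133, 0.002, 1.132]
wrist_force: [-0.5, 0.1, -0.7]
width: 0.0936
```

```bash
python3 go.py .667 -.0437 .037 1.135
```

```text
t 1.7 at [ 0.6678 -0.0458  0.0727] rpy [-3.133e+00  2.000e-03  1.132e+00] w 0.0936 j6 0.29 F [-0.5  0.1 -0.7]
tool cm [ 0.16 -0.13  3.57] turnz -0.003
```

Emit:
{"name": "step_arm", "arguments": {
  "increments": "0.1 -0.1 2 0 0 0;0 0 1.6 0 0 0;0 0 0 0 0 0"
}}

```text
time: 2.0
tool_pos: [0.669, -0.0457, 0.0397]
ee_rot: [-3.139, 0.001, 1.13]
wrist_force: [0.4, -0.4, -0.4]
width: 0.0943
```

Emit:
{"name": "step_arm", "arguments": {
  "increments": "0 0 0 0 0 0;0 0 0 0 0 0;0 0 0 0 0 0;0 0 0 0 0 0;0 0 0 0 0 0",
  "claw": 1
}}

```text
time: 2.5
tool_pos: [0.6705, -0.0463, 0.0415]
ee_rot: [3.141, -0.0, 1.13]
wrist_force: [0.1, -0.5, -0.2]
width: 0.0573
```

Emit:
{"name": "step_arm", "arguments": {
  "increments": "0 0 0 0 0 0;0 0 -3 0 0 0;0 0 -4 0 0 0;0 0 -3 0 0 0;0 0 0 0 0 0"
}}

```text
time: 3.0
tool_pos: [0.6734, -0.0467, 0.148]
ee_rot: [3.13, -0.004, 1.13]
wrist_force: [1.4, -0.4, -0.3]
width: 0.0176
```

```bash
python3 go.py .53 -.335 .13 0
```

```text
t 3.0 at [ 0.6734 -0.0467  0.148 ] rpy [ 3.13  -0.004  1.13 ] w 0.0176 j6 0.29 F [ 1.4 -0.4 -0.3]
tool cm [-32.2   -0.68   1.68] turnz 1.13
```

The fingers need about 0.8 s to close, so I lifted too early. I'll reopen and look again.

Emit:
{"name": "step_arm", "arguments": {
  "increments": "-4 0 0 0 0 0;-4 0 -2 0 0 0;0 0 -2 0 0 0;0 0 0 0 0 0;0 0 0 0 0 0",
  "claw": -1
}}

```text
time: 3.5
tool_pos: [0.636, -0.1183, 0.18]
ee_rot: [-3.141, -0.0, 1.13]
wrist_force: [0.3, -0.2, 0.1]
width: 0.0543
```

```bash
python3 - <<'E'
from h import *
im,o=snap('wrist','w2'); print(o['tool_pos'],o['ee_rot'],o['time'])
import json; json.dump({k:list(o[k]) for k in('tool_pos','ee_rot')},open('w2.json','w'))
E
```

```text
[ 0.63604945 -0.11828466  0.18001542] [-3.14105382e+00 -1.99062801e-04  1.12998486e+00] 3.5
```

View pics/w2.png

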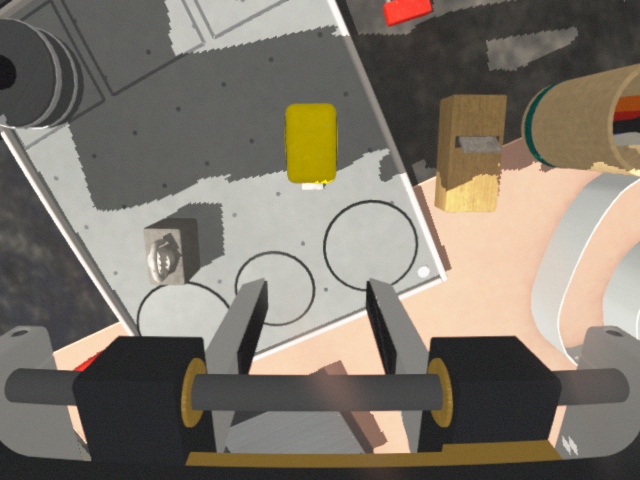

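The tape still stands, aligned with the tool axes, at about (311,143). The weight is aligned as well, at (165,252).

```bash
python3 - <<'E'
from h import *
import json
C=cam('wrist',json.load(open('w2.json')))
print(onz(C,(311,143),.074),onz(C,(164,252),.060), onz(C,(20,70),.056))
E
python3 go.py .667 -.0437 .037 1.13
```

```text
[ 0.6680318  -0.04212401  0.074     ] [ 0.5084406 -0.0700326  0.06     ] [0.47521083 0.11929713 0.056     ]
t 3.55 at [ 0.6357 -0.1178  0.1791] rpy [-3.139  0.     1.131] w 0.0581 j6 0.17 F [-0.3  0.8 -0.7]
tool cm [ 8.04 -0.3  14.21] turnz 0.001
```

Emit:
{"name": "step_arm", "arguments": {
  "increments": "4 0 1.5 0 0 0;4 -0.2 2.5 0 0 0;0 0 3 0 0 0;0 0 0 0 0 0;0 0 0 0 0 0"
}}

```text
time: 4.05
tool_pos: [0.6674, -0.0447, 0.1088]
ee_rot: [-3.138, 0.001, 1.131]
wrist_force: [0.3, -0.3, -0.2]
width: 0.0935
```

```bash
python3 go.py .6675 -.043 .037 1.13
```

```text
t 4.05 at [ 0.6674 -0.0447  0.1088] rpy [-3.138e+00  1.000e-03  1.131e+00] w 0.0935 j6 0.29 F [ 0.3 -0.3 -0.2]
tool cm [ 0.17 -0.03  7.18] turnz 0.001
```

Emit:
{"name": "step_arm", "arguments": {
  "increments": "0.2 0 2.5 0 0 0;0 0 2.5 0 0 0;0 0 2.3 0 0 0;0 0 0 0 0 0;0 0 0 0 0 0"
}}

```text
time: 4.55
tool_pos: [0.67, -0.0442, 0.0396]
ee_rot: [3.14, -0.001, 1.129]
wrist_force: [0.1, 0.7, 0.6]
width: 0.0941
```

Emit:
{"name": "step_arm", "arguments": {
  "increments": "0 0 0 0 0 0;0 0 0 0 0 0;0 0 0 0 0 0;0 0 0 0 0 0;0 0 0 0 0 0",
  "claw": 1
}}

```text
time: 5.05
tool_pos: [0.6695, -0.0435, 0.0383]
ee_rot: [3.141, -0.0, 1.13]
wrist_force: [0.1, -0.1, -0.8]
width: 0.0576
```

Emit:
{"name": "step_arm", "arguments": {
  "increments": "0 0 0 0 0 0;0 0 0 0 0 0;0 0 0 0 0 0;0 0 0 0 0 0;0 0 0 0 0 0"
}}

```text
time: 5.55
tool_pos: [0.6691, -0.0434, 0.0379]
ee_rot: [-3.141, -0.0, 1.13]
wrist_force: [-0.9, 1.2, 0.4]
width: 0.0399
```

Emit:
{"name": "step_arm", "arguments": {
  "increments": "0 0 -3 0 0 0;0 0 -3 0 0 0;0 0 -3 0 0 0;-2 0 0 0 0 0;-3 0 0 0 0 0"
}}

```text
time: 6.05
tool_pos: [0.6482, -0.0891, 0.1276]
ee_rot: [3.14, 0.0, 1.132]
wrist_force: [0.2, -0.2, -2.9]
width: 0.0399
```

Emit:
{"name": "step_arm", "arguments": {
  "increments": "-4 0 0 0 0 0;-4 0 0 0 0 0;-4 0 0 0 0 0;-4 0 0 0 0 0;-4 0 0 0 0 0"
}}

```text
time: 6.55
tool_pos: [0.5598, -0.2717, 0.1251]
ee_rot: [-3.138, 0.001, 1.129]
wrist_force: [0.4, 0.4, -3.3]
width: 0.0393
```

Emit:
{"name": "step_arm", "arguments": {
  "increments": "-4 0 0 0 0 0;-3 0 0 0 0 0;0 0 0 0 0 0.145;0 0 0 0 0 0.145;0 0 0 0 0 0.145"
}}

```text
time: 7.05
tool_pos: [0.5303, -0.334, 0.1249]
ee_rot: [-3.138, 0.002, 0.687]
wrist_force: [-0.2, -0.2, -2.3]
width: 0.0398
```

Emit:
{"name": "step_arm", "arguments": {
  "increments": "0 0 0 0 0 0.145;0 0 0 0 0 0.145;0 0 0 0 0 0.145;0 0 0 0 0 0.145;0 0 0 0 0 0.115"
}}

```text
time: 7.55
tool_pos: [0.5307, -0.3335, 0.1249]
ee_rot: [-3.14, 0.004, -0.006]
wrist_force: [0.2, 0.4, -2.1]
width: 0.0397
```

```bash
python3 go.py .53 -.335 .03 0
```

```text
t 7.55 at [ 0.5307 -0.3335  0.1249] rpy [-3.14   0.004 -0.006] w 0.0397 j6 0.93 F [ 0.2  0.4 -2.1]
tool cm [-0.03  0.16  9.49] turnz -0.006
```

Emit:
{"name": "step_arm", "arguments": {
  "increments": "0 0.2 3 0 0 0;0 0 3 0 0 0;0 0 2 0 0 0;0 0 1.2 0 0 0;0 0 0 0 0 0"
}}

```text
time: 8.05
tool_pos: [0.5305, -0.3346, 0.0327]
ee_rot: [-3.139, 0.004, -0.001]
wrist_force: [0.1, 0.6, -2.4]
width: 0.04
```

Emit:
{"name": "step_arm", "arguments": {
  "increments": "0 0 0 0 0 0;0 0 0 0 0 0;0 0 0 0 0 0;0 0 0 0 0 0;0 0 0 0 0 0",
  "claw": -0.4
}}

```text
time: 8.55
tool_pos: [0.5332, -0.3352, 0.0368]
ee_rot: [3.141, -0.001, -0.0]
wrist_force: [0.2, 0.2, -0.6]
width: 0.0656
```

Emit:
{"name": "step_arm", "arguments": {
  "increments": "0 0 -4 0 0 0;0 0 -4 0 0 0;0 0 -4 0 0 0;0 0 0 0 0 -0.147;0 0 0 0 0 -0.147"
}}

```text
time: 9.05
tool_pos: [0.5338, -0.3357, 0.1591]
ee_rot: [3.137, -0.003, 0.3]
wrist_force: [0.3, -1.1, 0.3]
width: 0.0658
```

Emit:
{"name": "step_arm", "arguments": {
  "increments": "0 0 0 0 0 -0.147;0 0 0 0 0 -0.147;0 0 0 0 0 -0.147;0 0 0 0 0 -0.147;0 0 0 0 0 -0.147",
  "claw": -1
}}

```text
time: 9.55
tool_pos: [0.5328, -0.3349, 0.1561]
ee_rot: [3.141, 0.0, 1.035]
wrist_force: [-0.6, -0.2, 0.3]
width: 0.0938
```

```bash
python3 go.py .5075 -.072 .12 1.13
```

```text
t 9.55 at [ 0.5328 -0.3349  0.1561] rpy [3.141 0.    1.035] w 0.0938 j6 -0.12 F [-0.6 -0.2  0.3]
tool cm [ 21.31 -15.6    3.61] turnz -0.095
```

Emit:
{"name": "step_arm", "arguments": {
  "increments": "4 -3 0 0 0 0;4 -3 0 0 0 0;4 -3 0 0 0 0;4 -3 0 0 0 0;4 -3 0 0 0 0"
}}

```text
time: 10.05
tool_pos: [0.507, -0.0844, 0.1563]
ee_rot: [3.141, -0.0, 1.028]
wrist_force: [0.8, 0.9, 0.3]
width: 0.0937
```

```bash
python3 go.py .5075 -.072 .027 1.13
```

```text
t 10.05 at [ 0.507  -0.0844  0.1563] rpy [ 3.141 -0.     1.028] w 0.0937 j6 0.27 F [0.8 0.9 0.3]
tool cm [ 1.08 -0.61 12.93] turnz -0.102
```

Emit:
{"name": "step_arm", "arguments": {
  "increments": "1.1 -0.6 0 0 0 -0.1;0 0 3 0 0 0;0 0 3 0 0 0;0 0 2 0 0 0;0 0 0 0 0 0"
}}

```text
time: 10.55
tool_pos: [0.5054, -0.0729, 0.0727]
ee_rot: [-3.135, 0.001, 1.129]
wrist_force: [-0.1, 0.3, -0.0]
width: 0.094
```

```bash
python3 go.py .5075 -.072 .027 1.13
```

```text
t 10.55 at [ 0.5054 -0.0729  0.0727] rpy [-3.135e+00  1.000e-03  1.129e+00] w 0.094 j6 0.19 F [-0.1  0.3 -0. ]
tool cm [0.17 0.19 4.56] turnz -0.001
```

Emit:
{"name": "step_arm", "arguments": {
  "increments": "0.1 0 2 0 0 0;0 0 2 0 0 0;0 0 0.6 0 0 0;0 0 0 0 0 0"
}}

```text
time: 10.95
tool_pos: [0.5083, -0.0728, 0.0301]
ee_rot: [-3.141, 0.0, 1.129]
wrist_force: [0.0, -0.2, 0.8]
width: 0.0938
```

Emit:
{"name": "step_arm", "arguments": {
  "increments": "0 0 0 0 0 0;0 0 0 0 0 0;0 0 0 0 0 0;0 0 0 0 0 0;0 0 0 0 0 0",
  "claw": 1
}}

```text
time: 11.45
tool_pos: [0.5086, -0.0728, 0.0303]
ee_rot: [3.141, -0.0, 1.129]
wrist_force: [-0.1, -0.0, -0.3]
width: 0.0576
```

Emit:
{"name": "step_arm", "arguments": {
  "increments": "0 0 0 0 0 0;0 0 0 0 0 0;0 0 0 0 0 0;0 0 0 0 0 0;0 0 0 0 0 0"
}}

```text
time: 11.95
tool_pos: [0.5069, -0.0722, 0.0298]
ee_rot: [-3.138, 0.0, 1.129]
wrist_force: [-5.1, 1.6, 4.4]
width: 0.0348
```

Emit:
{"name": "step_arm", "arguments": {
  "increments": "0 0 -2.5 0 0 0;0 0 -3 0 0 0;0 0 -3 0 0 0;0 0 -1 0 0 0;0 0 0 0 0 0"
}}

```text
time: 12.45
tool_pos: [0.5091, -0.073, 0.1253]
ee_rot: [3.139, -0.0, 1.129]
wrist_force: [0.3, -0.4, -7.4]
width: 0.0348
```

```bash
python3 go.py .437 -.335 .13 0
```

```text
t 12.45 at [ 0.5091 -0.073   0.1253] rpy [ 3.139 -0.     1.129] w 0.0348 j6 0.19 F [ 0.3 -0.4 -7.4]
tool cm [-26.76   4.68  -0.47] turnz 1.129
```

Emit:
{"name": "step_arm", "arguments": {
  "increments": "-3 0.5 0 0 0 0;-4 0.7 0 0 0 0;-4 0.7 0 0 0 0;-4 0.7 0 0 0 0;-4 0.7 0 0 0 0"
}}

```text
time: 12.95
tool_pos: [0.4549, -0.259, 0.1213]
ee_rot: [-3.136, -0.001, 1.129]
wrist_force: [-0.1, 0.1, -6.6]
width: 0.0349
```

Emit:
{"name": "step_arm", "arguments": {
  "increments": "-4 0.7 0 0 0 0;-3.8 0.7 0 0 0 0;0 0 0 0 0 0.145;0 0 0 0 0 0.145;0 0 0 0 0 0.145"
}}

```text
time: 13.45
tool_pos: [0.4346, -0.3345, 0.1208]
ee_rot: [-3.135, 0.001, 0.687]
wrist_force: [0.0, -0.1, -5.7]
width: 0.0347
```

Emit:
{"name": "step_arm", "arguments": {
  "increments": "0 0 0 0 0 0.145;0 0 0 0 0 0.145;0 0 0 0 0 0.145;0 0 0 0 0 0.145;0 0 0 0 0 0.115"
}}

```text
time: 13.95
tool_pos: [0.4348, -0.334, 0.1209]
ee_rot: [-3.137, 0.004, -0.007]
wrist_force: [-0.1, -0.2, -7.1]
width: 0.0348
```

```bash
python3 go.py .437 -.335 .023 0; python3 - <<'E'
from h import *
snap('side','s1')
E
```

```text
t 13.95 at [ 0.4348 -0.334   0.1209] rpy [-3.137  0.004 -0.007] w 0.0348 j6 0.82 F [-0.1 -0.2 -7.1]
tool cm [0.26 0.14 9.79] turnz -0.007
```

View pics/s1.png

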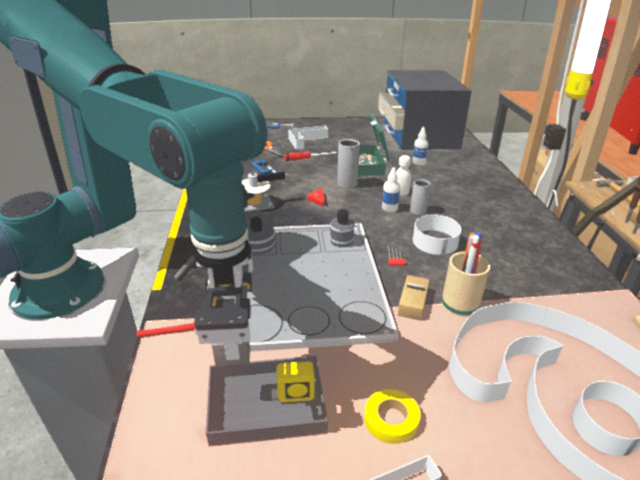

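The tape stands in the tray at (297,382), and the weight hangs over the tray's left half. Lowering it.

Emit:
{"name": "step_arm", "arguments": {
  "increments": "0.2 0.1 3 0 0 0;0 0 3 0 0 0;0 0 2 0 0 0;0 0 1.6 0 0 0;0 0 0 0 0 0"
}}

```text
time: 14.5
tool_pos: [0.4357, -0.3339, 0.024]
ee_rot: [-3.136, 0.006, 0.0]
wrist_force: [-1.7, 0.0, -6.1]
width: 0.0343
```

Emit:
{"name": "step_arm", "arguments": {
  "increments": "0 0 0 0 0 0;0 0 0 0 0 0;0 0 0 0 0 0;0 0 0 0 0 0;0 0 0 0 0 0",
  "claw": -0.4
}}

```text
time: 15.0
tool_pos: [0.4388, -0.3367, 0.0301]
ee_rot: [3.14, -0.002, -0.001]
wrist_force: [0.3, -0.1, -0.0]
width: 0.0658
```

Emit:
{"name": "step_arm", "arguments": {
  "increments": "0 0 -4 0 0 0;0 0 -5 0 0 0;0 0 -5 0 0 0;0 0 -5 0 0 0;0 0 0 0 0 -0.147"
}}

```text
time: 15.5
tool_pos: [0.4411, -0.3388, 0.2294]
ee_rot: [3.127, -0.011, 0.15]
wrist_force: [1.0, -1.0, -0.1]
width: 0.0658
```

```bash
python3 go.py .5 .27 .25 1.57
```

```text
t 15.5 at [ 0.4411 -0.3388  0.2294] rpy [ 3.127 -0.011  0.15 ] w 0.0658 j6 0.66 F [ 1.  -1.  -0.1]
tool cm [ 14.93 -59.29  -2.74] turnz -1.42
```

Emit:
{"name": "step_arm", "arguments": {
  "increments": "0 0 0 0 0 -0.147;0 0 0 0 0 -0.147;0 0 0 0 0 -0.147;0 0 0 0 0 -0.147;0 0 0 0 0 -0.147",
  "claw": -1
}}

```text
time: 16.0
tool_pos: [0.4382, -0.3362, 0.2194]
ee_rot: [3.141, -0.0, 0.887]
wrist_force: [-0.3, 0.1, 1.1]
width: 0.0938
```

Emit:
{"name": "step_arm", "arguments": {
  "increments": "0 0 0 0 0 -0.147;0 0 0 0 0 -0.147;0 0 0 0 0 -0.147;0 0 0 0 0 -0.147;0 0 0 0 0 -0.1"
}}

```text
time: 16.5
tool_pos: [0.4382, -0.3362, 0.2193]
ee_rot: [3.141, 0.0, 1.574]
wrist_force: [-0.2, -0.1, 0.4]
width: 0.0938
```

Emit:
{"name": "step_arm", "arguments": {
  "increments": "5 0 -0.5 0 0 0;5 0 -0.5 0 0 0;5 0 -0.5 0 0 0;5 0 -0.5 0 0 0;5 0.5 0 0 0 0"
}}

```text
time: 17.0
tool_pos: [0.4435, -0.0858, 0.2404]
ee_rot: [3.138, 0.001, 1.568]
wrist_force: [0.3, -0.8, -0.1]
width: 0.0942
```

Emit:
{"name": "step_arm", "arguments": {
  "increments": "5 0.5 0 0 0 0;5 0.5 0 0 0 0;5 0.5 0 0 0 0;5 0.5 0 0 0 0;5 0.5 0 0 0 0"
}}

```text
time: 17.5
tool_pos: [0.4689, 0.1634, 0.2395]
ee_rot: [3.14, -0.0, 1.569]
wrist_force: [1.4, 0.1, 0.7]
width: 0.094
```

Emit:
{"name": "step_arm", "arguments": {
  "increments": "5 0.5 0 0 0 0;4 0 0 0 0 0;0 0 0 0 0 0"
}}

```text
time: 17.8
tool_pos: [0.4733, 0.2554, 0.2384]
ee_rot: [-3.141, -0.002, 1.575]
wrist_force: [-0.0, -0.4, -0.1]
width: 0.0942
```

```bash
python3 - <<'E'
from h import *
im,o=snap('wrist','w3'); print(o['tool_pos'],o['ee_rot'],o['time'])
import json; json.dump({k:list(o[k]) for k in('tool_pos','ee_rot')},open('w3.json','w'))
E
```

```text
[0.47334563 0.25540976 0.23839179] [-3.14082347e+00 -1.53017687e-03  1.57546033e+00] 17.8
```

View pics/w3.png

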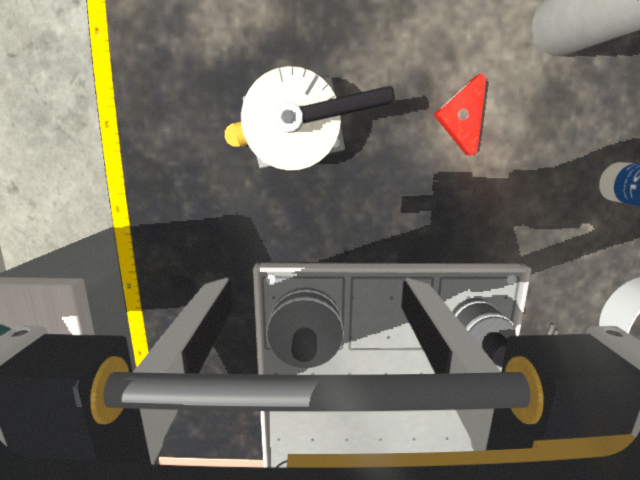

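The valve hub is at (288,117) and the lever tip at (393,96). The thick 45° tick is at about (313,83), and the red square sits beyond the lever at (465,115). Computing world positions next.

```bash
python3 - <<'E'
from h import *
import json
C=cam('wrist',json.load(open('w3.json')))
h=onz(C,(288,117),.098);t=onz(C,(393,96),.092);d=onz(C,(291,118),.062);k=onz(C,(313,83),.062)
print('hub',h,'dial',d,'tip',t,'sq',onz(C,(465,115),.018))
for c in(h,d): v=t-c; print(np.linalg.norm(v[:2]),np.degrees(np.arctan2(v[1],v[0])))
v=k-d;print('tick',np.degrees(np.arctan2(v[1],v[0])),np.linalg.norm(v[:2]))
a=np.arctan2(*(t-h)[1::-1]);print('a',a,'grip',h[:2]+.065*np.array([np.cos(a),np.sin(a)]))
E
python3 go.py .5 .37 .15 0.2
```

```text
hub [0.44965945 0.35958961 0.098     ] dial [0.44973953 0.36144445 0.062     ] tip [0.54059023 0.37834758 0.092     ] sq [0.63554529 0.37035989 0.018     ]
0.09284540007596605 11.655956780564251
0.09240977007548408 10.53959499598403
tick 56.47754818584474 0.038016401876062374
a 0.20343482329100437 grip [0.51331905 0.37272185]
t 17.85 at [0.4737 0.2531 0.2386] rpy [-3.141  0.     1.573] w 0.094 j6 0.38 F [ 0.1  0.9 -0.8]
tool cm [11.69  2.66  8.86] turnz 1.373
```

Emit:
{"name": "step_arm", "arguments": {
  "increments": "4 1.3 0 0 0 0;4 1.3 0 0 0 0;4 1.4 0 0 0 0;0 0 2 0 0 0.147;0 0 2 0 0 0.147"
}}

```text
time: 18.35
tool_pos: [0.5156, 0.3708, 0.1986]
ee_rot: [3.14, -0.0, 1.269]
wrist_force: [0.1, 0.5, -1.3]
width: 0.0947
```

Emit:
{"name": "step_arm", "arguments": {
  "increments": "0 0 2 0 0 0.147;0 0 2 0 0 0.147;0 0 0 0 0 0.147;0 0 0 0 0 0.147;0 0 0 0 0 0.147"
}}

```text
time: 18.85
tool_pos: [0.5151, 0.3691, 0.1591]
ee_rot: [3.141, 0.0, 0.532]
wrist_force: [0.3, 0.1, -0.3]
width: 0.0943
```

Emit:
{"name": "step_arm", "arguments": {
  "increments": "0 0 0 0 0 0.147;0 0 0 0 0 0.147;0 0 0 0 0 0.05;0 0 0 0 0 0;0 0 0 0 0 0"
}}

```text
time: 19.35
tool_pos: [0.5149, 0.3698, 0.1592]
ee_rot: [3.141, -0.0, 0.196]
wrist_force: [0.1, 0.3, 0.1]
width: 0.0943
```

```bash
python3 go.py .5134 .3733 .070 0.2
```

```text
t 19.35 at [0.5149 0.3698 0.1592] rpy [ 3.141 -0.     0.196] w 0.0943 j6 1.91 F [0.1 0.3 0.1]
tool cm [-0.09 -0.37  8.92] turnz -0.004
```

Emit:
{"name": "step_arm", "arguments": {
  "increments": "-0.1 -0.3 3 0 0 0;0 0 3 0 0 0;0 0 2.9 0 0 0;0 0 0 0 0 0;0 0 0 0 0 0"
}}

```text
time: 19.85
tool_pos: [0.5129, 0.3733, 0.0699]
ee_rot: [3.141, 0.001, 0.196]
wrist_force: [1.0, -0.1, 0.4]
width: 0.0944
```

Emit:
{"name": "step_arm", "arguments": {
  "increments": "0 0 0 0 0 0;0 0 0 0 0 0;0 0 0 0 0 0;0 0 0 0 0 0;0 0 0 0 0 0",
  "claw": 1
}}

```text
time: 20.35
tool_pos: [0.5131, 0.3738, 0.0703]
ee_rot: [-3.141, -0.001, 0.196]
wrist_force: [0.1, 0.6, -0.8]
width: 0.0574
```

Emit:
{"name": "step_arm", "arguments": {
  "increments": "0 0 0 0 0 0;0 0 0 0 0 0;0 0 0 0 0 0;0 0 0 0 0 0;0 0 0 0 0 0"
}}

```text
time: 20.85
tool_pos: [0.5129, 0.3737, 0.0698]
ee_rot: [3.142, 0.0, 0.196]
wrist_force: [-0.2, 0.5, 0.2]
width: 0.0174
```

Emit:
{"name": "step_arm", "arguments": {
  "increments": "0 0 0 0 0 0;0 0 0 0 0 0;0 0 0 0 0 0;0 0 0 0 0 0"
}}

```text
time: 21.25
tool_pos: [0.513, 0.3732, 0.0698]
ee_rot: [3.141, 0.0, 0.196]
wrist_force: [0.3, -2.9, -0.0]
width: 0.0142
```

Emit:
{"name": "step_arm", "arguments": {
  "increments": "-0.05 -0.85 0 0 0 -0.131;-0.05 -0.85 0 0 0 -0.131;-0.05 -0.85 0 0 0 -0.131"
}}

```text
time: 21.55
tool_pos: [0.5029, 0.3967, 0.0697]
ee_rot: [3.141, 0.002, 0.593]
wrist_force: [-1.2, -4.2, 1.3]
width: 0.0137
```

Emit:
{"name": "step_arm", "arguments": {
  "increments": "-0.05 -0.85 0 0 0 -0.131;-0.05 -0.85 0 0 0 -0.131;-0.05 -0.85 0 0 0 -0.131;0 0 0 0 0 0;0 0 0 0 0 0"
}}

```text
time: 22.05
tool_pos: [0.4845, 0.4148, 0.0697]
ee_rot: [-3.141, 0.002, 0.979]
wrist_force: [-4.1, -4.0, 2.1]
width: 0.0138
```

```bash
python3 - <<'E'
from h import *
o=get_obs(); p=o['tool_pos']; print(np.degrees(np.arctan2(p[1]-.3603,p[0]-.4497)),np.hypot(p[1]-.3603,p[0]-.4497),np.degrees(o['ee_rot'][2]),o['wrist_force'])
E
```

```text
57.42869958600277 0.0647183344150297 56.108423786121115 [-4.11213253 -4.04884708  2.07703133]
```

Emit:
{"name": "step_arm", "arguments": {
  "increments": "0 0 0 0 0 0;0 0 0 0 0 0;0 0 0 0 0 0;0 0 0 0 0 0;0 0 0 0 0 0",
  "claw": -0.3
}}

```text
time: 22.55
tool_pos: [0.4857, 0.4154, 0.0698]
ee_rot: [3.141, -0.001, 0.981]
wrist_force: [0.4, 0.1, -0.4]
width: 0.0502
```

Emit:
{"name": "step_arm", "arguments": {
  "increments": "0 0 -4 0 0 0;0 0 -5 0 0 0;0 0 -5 0 0 0;0 0 -3 0 0 -0.147;0 0 0 0 0 -0.147",
  "claw": -1
}}

```text
time: 23.05
tool_pos: [0.4876, 0.4169, 0.2479]
ee_rot: [3.133, -0.011, 1.282]
wrist_force: [0.5, 0.2, 0.0]
width: 0.0904
```

Emit:
{"name": "step_arm", "arguments": {
  "increments": "0 0 0 0 0 -0.147;0 0 0 0 0 -0.147;-4 0 0 0 0 0;-5 0 0 0 0 0;-5 0 0 0 0 0"
}}

```text
time: 23.55
tool_pos: [0.4851, 0.2743, 0.2395]
ee_rot: [3.141, 0.0, 1.571]
wrist_force: [0.9, -0.4, 0.5]
width: 0.094
```

```bash
python3 - <<'E'
from h import *
im,o=snap('wrist','w4'); print(o['tool_pos'],o['ee_rot'],o['time'])
import json; json.dump({k:list(o[k]) for k in('tool_pos','ee_rot')},open('w4.json','w'))
E
```

```text
[0.4851266  0.2742578  0.23951625] [3.14132819e+00 1.52655372e-04 1.57124443e+00] 23.55
```

View pics/w4.png

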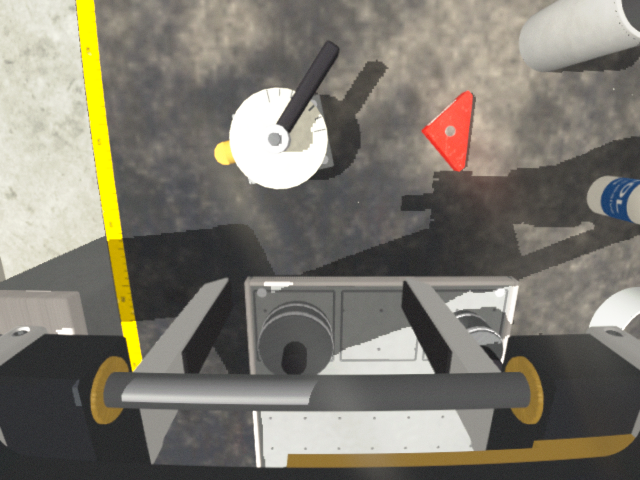

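The lever now points along hub (275,139) to tip (333,45), about 58° in the image, so it is open about 46°, covering the thick tick. Now to view the pots.

Emit:
{"name": "step_arm", "arguments": {
  "increments": "-5 1.7 0 0 0 0;-5 1.7 0 0 0 0;-5 1.7 0 0 0 0;-5 1.7 0 0 0 0;-5 1.7 0 0 0 0"
}}

```text
time: 24.1
tool_pos: [0.5661, 0.0368, 0.2402]
ee_rot: [3.14, -0.0, 1.57]
wrist_force: [0.5, -0.7, 0.1]
width: 0.0937
```

Emit:
{"name": "step_arm", "arguments": {
  "increments": "0 0 0 0 0 0;0 0 0 0 0 0"
}}

```text
time: 24.3
tool_pos: [0.5658, 0.0377, 0.2396]
ee_rot: [-3.141, -0.001, 1.567]
wrist_force: [0.5, -0.3, 0.0]
width: 0.0939
```

```bash
python3 - <<'E'
from h import *
im,o=snap('wrist','w5'); print(o['tool_pos'],o['ee_rot'],o['time'])
import json; json.dump({k:list(o[k]) for k in('tool_pos','ee_rot')},open('w5.json','w'))
E
```

```text
[0.56583653 0.0377088  0.23959335] [-3.14125482e+00 -7.19761544e-04  1.56711889e+00] 24.3
```

View pics/w5.png

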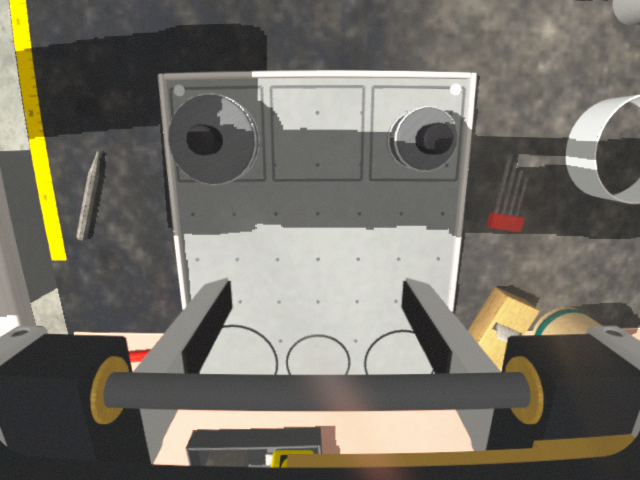

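The wide pot's lid is centred near (213,139) with its knob at (205,139). The slim pot's lid is near (428,138) with its knob at (438,136).

```bash
python3 - <<'E'
from h import *
import json
C=cam('wrist',json.load(open('w5.json')))
print('wide lid',onz(C,(213,139),.056),'knob',onz(C,(203,138),.088))
print('slim lid',onz(C,(428,139),.068),'knob',onz(C,(440,137),.1))
E
python3 go.py .46 .123 .12 1.5708
```

```text
wide lid [0.46452285 0.12515752 0.056     ] knob [0.46447914 0.12548994 0.088     ]
slim lid [0.67504318 0.12438424 0.068     ] knob [0.6757693  0.12555157 0.1       ]
t 24.35 at [0.5656 0.0389 0.2398] rpy [-3.141e+00 -1.000e-03  1.569e+00] w 0.0937 j6 -0.03 F [0.4 0.2 1.8]
tool cm [  8.39 -10.57  11.99] turnz -0.002
```

Emit:
{"name": "step_arm", "arguments": {
  "increments": "3 -3.4 1 0 0 0;3 -3.4 3 0 0 0;2.6 -3.4 3 0 0 0;0 0 2 0 0 0;0 0 0 0 0 0"
}}

```text
time: 24.85
tool_pos: [0.4643, 0.1232, 0.1506]
ee_rot: [-3.136, 0.0, 1.574]
wrist_force: [0.7, 0.4, -0.0]
width: 0.0941
```

```bash
python3 go.py .4635 .1245 .064 1.5708
```

```text
t 24.85 at [0.4643 0.1232 0.1506] rpy [-3.136  0.     1.574] w 0.0941 j6 0.14 F [ 0.7  0.4 -0. ]
tool cm [ 0.13 -0.03  8.66] turnz 0.004
```

Emit:
{"name": "step_arm", "arguments": {
  "increments": "0.1 0 3 0 0 0;0 0 3 0 0 0;0 0 2.5 0 0 0;0 0 0 0 0 0;0 0 0 0 0 0"
}}

```text
time: 25.35
tool_pos: [0.4689, 0.1227, 0.07]
ee_rot: [3.14, -0.0, 1.57]
wrist_force: [-0.2, 0.5, 0.3]
width: 0.0942
```

Emit:
{"name": "step_arm", "arguments": {
  "increments": "0 0 0 0 0 0;0 0 0 0 0 0;0 0 0 0 0 0;0 0 0 0 0 0;0 0 0 0 0 0",
  "claw": 1
}}

```text
time: 25.85
tool_pos: [0.468, 0.1221, 0.0689]
ee_rot: [3.141, -0.0, 1.57]
wrist_force: [0.1, -0.4, -0.5]
width: 0.0575
```

Emit:
{"name": "step_arm", "arguments": {
  "increments": "0 0 0 0 0 0;0 0 0 0 0 0;0 0 0 0 0 0;0 0 0 0 0 0;0 0 0 0 0 0"
}}

```text
time: 26.35
tool_pos: [0.4673, 0.1221, 0.0684]
ee_rot: [-3.14, 0.0, 1.57]
wrist_force: [-3.3, 0.4, 2.4]
width: 0.0271
```

```bash
python3 go.py .4595 -.1585 .064 1.5708
```

```text
t 26.35 at [0.4673 0.1221 0.0684] rpy [-3.14  0.    1.57] w 0.0271 j6 0.14 F [-3.3  0.4  2.4]
tool cm [-28.06  -0.76   0.45] turnz -0.001
```

Emit:
{"name": "step_arm", "arguments": {
  "increments": "-1 0 0 0 0 0;-1.5 0 0 0 0 0;-2 -0.1 0 0 0 0;-2 -0.1 0 0 0 0;-2 -0.1 0 0 0 0"
}}

```text
time: 26.85
tool_pos: [0.4654, 0.0363, 0.0685]
ee_rot: [3.14, -0.001, 1.57]
wrist_force: [0.6, 2.3, -0.4]
width: 0.0274
```

Emit:
{"name": "step_arm", "arguments": {
  "increments": "-2 -0.1 0 0 0 0;-2 -0.1 0 0 0 0;-2 -0.1 0 0 0 0;-2 -0.1 0 0 0 0;-2 -0.1 0 0 0 0"
}}

```text
time: 27.35
tool_pos: [0.46, -0.0639, 0.0685]
ee_rot: [3.14, -0.001, 1.569]
wrist_force: [0.7, 1.9, -0.4]
width: 0.0276
```

```bash
python3 go.py .4595 -.161 .066 1.5708
```

```text
t 27.35 at [ 0.46   -0.0639  0.0685] rpy [ 3.140e+00 -1.000e-03  1.569e+00] w 0.0276 j6 -0.26 F [ 0.7  1.9 -0.4]
tool cm [-9.71 -0.04  0.24] turnz -0.001
```

Emit:
{"name": "step_arm", "arguments": {
  "increments": "-2 0 0 0 0 0;-2 0 0 0 0 0;-2 0 0 0 0 0;-2 0 0 0 0 0;-1.2 0 0 0 0 0"
}}

```text
time: 27.85
tool_pos: [0.4597, -0.1565, 0.0684]
ee_rot: [3.141, 0.0, 1.568]
wrist_force: [0.4, 2.7, 1.1]
width: 0.027
```

Emit:
{"name": "step_arm", "arguments": {
  "increments": "-0.5 0 0 0 0 0;0 0 0 0 0 0;0 0 0 0 0 0"
}}

```text
time: 28.15
tool_pos: [0.4596, -0.1606, 0.0685]
ee_rot: [3.141, 0.002, 1.57]
wrist_force: [1.1, -2.2, -0.4]
width: 0.0273
```

Emit:
{"name": "step_arm", "arguments": {
  "increments": "0 0 0 0 0 0;0 0 0 0 0 0;0 0 0 0 0 0;0 0 0 0 0 0;0 0 0 0 0 0",
  "claw": -1
}}

```text
time: 28.65
tool_pos: [0.4597, -0.1597, 0.0687]
ee_rot: [3.141, 0.0, 1.57]
wrist_force: [0.4, 0.2, 0.3]
width: 0.0637
```

Emit:
{"name": "step_arm", "arguments": {
  "increments": "0 0 0 0 0 0;0 0 0 0 0 0;0 0 0 0 0 0;0 0 0 0 0 0;0 0 -3 0 0 0"
}}

```text
time: 29.15
tool_pos: [0.4565, -0.1584, 0.0945]
ee_rot: [-3.133, -0.004, 1.57]
wrist_force: [0.3, 0.1, 0.3]
width: 0.0939
```

Emit:
{"name": "step_arm", "arguments": {
  "increments": "0 0 -5 0 0 0;0 0 -5 0 0 0;0 3 -3 0 0 0;0 4 0 0 0 0;0 4 0 0 0 0"
}}

```text
time: 29.65
tool_pos: [0.5715, -0.1604, 0.2312]
ee_rot: [3.137, 0.002, 1.569]
wrist_force: [0.3, -0.3, -0.4]
width: 0.094
```

```bash
python3 go.py .6755 .125 .2 1.5708
```

```text
t 29.65 at [ 0.5715 -0.1604  0.2312] rpy [3.137e+00 2.000e-03 1.569e+00] w 0.094 j6 -0.37 F [ 0.3 -0.3 -0.4]
tool cm [28.56 10.34  3.12] turnz -0.002
```

Emit:
{"name": "step_arm", "arguments": {
  "increments": "5 1.8 0 0 0 0;5 1.8 0 0 0 0;5 1.8 0 0 0 0;5 1.8 0 0 0 0;5 1.8 0 0 0 0"
}}

```text
time: 30.15
tool_pos: [0.655, 0.077, 0.2284]
ee_rot: [3.142, 0.0, 1.57]
wrist_force: [0.1, -0.7, 0.2]
width: 0.0942
```

Emit:
{"name": "step_arm", "arguments": {
  "increments": "3.5 1.3 3 0 0 0;0 0 3 0 0 0;0 0 2 0 0 0;0 0 0 0 0 0;0 0 0 0 0 0"
}}

```text
time: 30.65
tool_pos: [0.6675, 0.1101, 0.1485]
ee_rot: [-3.141, 0.0, 1.57]
wrist_force: [-0.1, 0.2, -0.2]
width: 0.0936
```

```bash
python3 go.py .6755 .125 .078 1.5708
```

```text
t 30.65 at [0.6675 0.1101 0.1485] rpy [-3.141  0.     1.57 ] w 0.0936 j6 0.08 F [-0.1  0.2 -0.2]
tool cm [1.5  0.8  7.05] turnz -0.001
```

Emit:
{"name": "step_arm", "arguments": {
  "increments": "1.5 0.8 0 0 0 0;0 0 3 0 0 0;0 0 3 0 0 0;0 0 0.8 0 0 0;0 0 0 0 0 0"
}}

```text
time: 31.15
tool_pos: [0.6753, 0.1247, 0.0805]
ee_rot: [-3.141, 0.0, 1.569]
wrist_force: [0.4, 0.7, 0.5]
width: 0.0937
```

Emit:
{"name": "step_arm", "arguments": {
  "increments": "0 0 0 0 0 0;0 0 0 0 0 0;0 0 0 0 0 0;0 0 0 0 0 0;0 0 0 0 0 0",
  "claw": 1
}}

```text
time: 31.65
tool_pos: [0.6758, 0.1252, 0.0811]
ee_rot: [3.141, -0.0, 1.57]
wrist_force: [-0.0, 0.8, -0.6]
width: 0.0573
```

Emit:
{"name": "step_arm", "arguments": {
  "increments": "0 0 0 0 0 0;0 0 0 0 0 0;0 0 0 0 0 0;0 0 0 0 0 0;0 0 0 0 0 0"
}}

```text
time: 32.15
tool_pos: [0.6747, 0.1252, 0.0804]
ee_rot: [-3.14, 0.0, 1.57]
wrist_force: [-3.1, -0.0, 1.4]
width: 0.027
```

```bash
python3 go.py .5693 -.1585 .078 1.5708
```

```text
t 32.15 at [0.6747 0.1252 0.0804] rpy [-3.14  0.    1.57] w 0.027 j6 0.1 F [-3.1 -0.   1.4]
tool cm [-28.38 -10.52   0.27] turnz -0.001
```

Sliding it, about 14 rows of (−2, −0.75).

Emit:
{"name": "step_arm", "arguments": {
  "increments": "-1 -0.4 0 0 0 0;-1.5 -0.55 0 0 0 0;-2 -0.75 0 0 0 0;-2 -0.75 0 0 0 0;-2 -0.75 0 0 0 0"
}}

```text
time: 32.65
tool_pos: [0.6426, 0.0377, 0.0804]
ee_rot: [3.141, 0.0, 1.569]
wrist_force: [1.8, 2.9, -0.4]
width: 0.0275
```

Emit:
{"name": "step_arm", "arguments": {
  "increments": "-2 -0.75 0 0 0 0;-2 -0.75 0 0 0 0;-2 -0.75 0 0 0 0;-2 -0.75 0 0 0 0;-2 -0.75 0 0 0 0"
}}

```text
time: 33.15
tool_pos: [0.6044, -0.0622, 0.0804]
ee_rot: [-3.141, 0.0, 1.568]
wrist_force: [1.3, 1.5, -1.6]
width: 0.0271
```

```bash
python3 go.py .5693 -.1585 .080 1.5708
```

```text
t 33.15 at [ 0.6044 -0.0622  0.0804] rpy [-3.141  0.     1.568] w 0.0271 j6 -0.19 F [ 1.3  1.5 -1.6]
tool cm [-9.64 -3.49  0.04] turnz -0.002
```

Emit:
{"name": "step_arm", "arguments": {
  "increments": "-2 -0.75 0 0 0 0;-2 -0.75 0 0 0 0;-2 -0.75 0 0 0 0;-2 -0.75 0 0 0 0;-1.2 -0.4 0 0 0 0"
}}

```text
time: 33.65
tool_pos: [0.5698, -0.1545, 0.0804]
ee_rot: [-3.141, 0.001, 1.567]
wrist_force: [1.5, 1.6, -0.3]
width: 0.0273
```

Emit:
{"name": "step_arm", "arguments": {
  "increments": "-0.4 -0.1 0 0 0 0;0 0 0 0 0 0;0 0 0 0 0 0"
}}

```text
time: 33.95
tool_pos: [0.5701, -0.1567, 0.0804]
ee_rot: [-3.14, 0.002, 1.57]
wrist_force: [-1.3, -1.7, -0.9]
width: 0.0271
```

Emit:
{"name": "step_arm", "arguments": {
  "increments": "0 0 0 0 0 0;0 0 0 0 0 0;0 0 0 0 0 0;0 0 0 0 0 0;0 0 0 0 0 0",
  "claw": -1
}}

```text
time: 34.45
tool_pos: [0.571, -0.1555, 0.0806]
ee_rot: [3.141, -0.0, 1.57]
wrist_force: [0.3, 0.5, 0.6]
width: 0.0641
```

Emit:
{"name": "step_arm", "arguments": {
  "increments": "0 0 0 0 0 0;0 0 0 0 0 0;0 0 0 0 0 0;0 0 -2 0 0 0;0 0 -4 0 0 0"
}}

```text
time: 34.95
tool_pos: [0.5682, -0.1549, 0.1368]
ee_rot: [-3.133, -0.003, 1.57]
wrist_force: [0.8, 0.1, -0.1]
width: 0.0939
```

Emit:
{"name": "step_arm", "arguments": {
  "increments": "0 0 -5 0 0 0;0 0 -5 0 0 0;-1 -3 -1 0 0 0;0 0 0 0 0 0"
}}

```text
time: 35.35
tool_pos: [0.5405, -0.1671, 0.2555]
ee_rot: [3.135, 0.004, 1.568]
wrist_force: [-0.5, -1.3, 0.3]
width: 0.0936
```

```bash
python3 - <<'E'
from h import *
im,o=snap('wrist','w6'); print(o['tool_pos'],o['ee_rot'],o['time'])
import json; json.dump({k:list(o[k]) for k in('tool_pos','ee_rot')},open('w6.json','w'))
E
```

```text
[ 0.54052741 -0.16706903  0.25549509] [3.13461177 0.00385486 1.56816172] 35.35
```

View pics/w6.png

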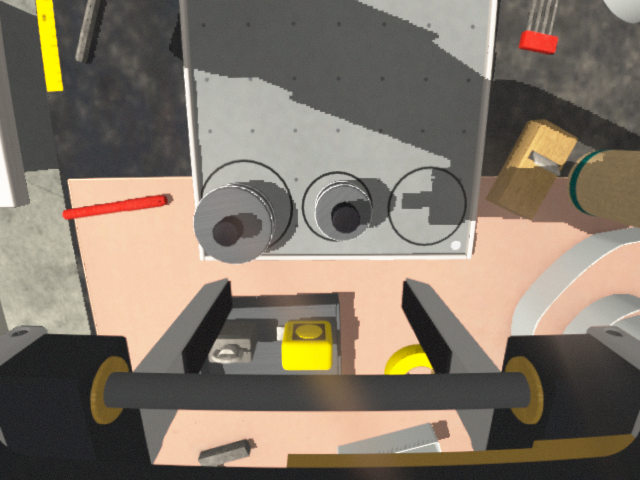

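The wide pot has been knocked off centre: lid at (233,224) against ring (246,205). The slim pot's lid is at (343,212) in ring (337,207), and both tools are in the tray. Measuring positions.

```bash
python3 - <<'E'
from h import *
import json
C=cam('wrist',json.load(open('w6.json')))
print('ringW',onz(C,(246.5,206),.012),'ringS',onz(C,(337,207),.012),'ringM',onz(C,(427.5,205),.012))
print('wide lid',onz(C,(233.5,224),.056),'knob',onz(C,(227,233),.088))
print('slim lid',onz(C,(343,212),.068),'knob',onz(C,(346,218),.1))
E
python3 go.py .45 -.18 .07 1.5708
```

```text
ringW [ 0.45919072 -0.15823055  0.012     ] ringS [ 0.56862766 -0.15990196  0.012     ] ringM [ 0.67897269 -0.15750868  0.012     ]
wide lid [ 0.45226782 -0.1706417   0.056     ] knob [ 0.45252176 -0.17282609  0.088     ]
slim lid [ 0.57133736 -0.15551465  0.068     ] knob [ 0.57167857 -0.15537743  0.1       ]
t 35.4 at [ 0.5408 -0.1663  0.2527] rpy [3.138e+00 2.000e-03 1.569e+00] w 0.0937 j6 -0.4 F [ 1.1  0.6 -0.6]
tool cm [-1.36 -9.15 18.24] turnz -0.002
```

Emit:
{"name": "step_arm", "arguments": {
  "increments": "-0.2 -4.4 3 0 0 0;-0.3 -4.4 3 0 0 0;0 0 3.5 0 0 0;0 0 2 0 0 0;0 0 0 0 0 0"
}}

```text
time: 35.9
tool_pos: [0.4552, -0.1686, 0.1337]
ee_rot: [-3.132, -0.005, 1.57]
wrist_force: [-0.6, -0.4, -0.5]
width: 0.0939
```

```bash
python3 go.py .4525 -.172 .068 1.5708
```

```text
t 35.9 at [ 0.4552 -0.1686  0.1337] rpy [-3.132 -0.005  1.57 ] w 0.0939 j6 -0.47 F [-0.6 -0.4 -0.5]
tool cm [-0.38 -0.21  6.57] turnz -0.001
```

Emit:
{"name": "step_arm", "arguments": {
  "increments": "-0.3 -0.4 2.5 0 0 0;0 0 2.5 0 0 0;0 0 1.6 0 0 0;0 0 0 0 0 0;0 0 0 0 0 0"
}}

```text
time: 36.4
tool_pos: [0.4549, -0.1734, 0.0738]
ee_rot: [3.141, 0.0, 1.57]
wrist_force: [0.0, -0.6, 0.5]
width: 0.094
```

Emit:
{"name": "step_arm", "arguments": {
  "increments": "0 0 0 0 0 0;0 0 0 0 0 0;0 0 0 0 0 0;0 0 0 0 0 0;0 0 0 0 0 0",
  "claw": 1
}}

```text
time: 36.9
tool_pos: [0.4544, -0.1734, 0.0736]
ee_rot: [3.141, 0.0, 1.57]
wrist_force: [-0.3, -0.4, 0.3]
width: 0.0572
```

Emit:
{"name": "step_arm", "arguments": {
  "increments": "0 0 0 0 0 0;0 0 0 0 0 0;0 0 0 0 0 0;0 0 0 0 0 0;0 0 0 0 0 0"
}}

```text
time: 37.4
tool_pos: [0.4535, -0.1733, 0.0732]
ee_rot: [-3.14, -0.0, 1.57]
wrist_force: [-2.0, 0.1, 1.6]
width: 0.0277
```

```bash
python3 go.py .4595 -.1585 .068 1.5708
```

```text
t 37.4 at [ 0.4535 -0.1733  0.0732] rpy [-3.14 -0.    1.57] w 0.0277 j6 -0.48 F [-2.   0.1  1.6]
tool cm [1.48 0.6  0.52] turnz -0.001
```

Emit:
{"name": "step_arm", "arguments": {
  "increments": "0.7 0.3 0 0 0 0;0.7 0.2 0 0 0 0;0 0 0 0 0 0;0 0 0 0 0 0;0 0 0 0 0 0"
}}

```text
time: 37.9
tool_pos: [0.4599, -0.1584, 0.0733]
ee_rot: [3.14, -0.002, 1.57]
wrist_force: [1.3, 2.0, -1.5]
width: 0.0271
```

Emit:
{"name": "step_arm", "arguments": {
  "increments": "0 0 0 0 0 0;0 0 0 0 0 0;0 0 0 0 0 0;0 0 0 0 0 0;0 0 0 0 0 0",
  "claw": -1
}}

```text
time: 38.4
tool_pos: [0.4592, -0.1595, 0.0733]
ee_rot: [3.141, 0.0, 1.57]
wrist_force: [0.9, 0.6, 0.5]
width: 0.064
```

Emit:
{"name": "step_arm", "arguments": {
  "increments": "0 0 0 0 0 0;0 0 0 0 0 0;0 0 0 0 0 0;0 0 -2 0 0 0;0 0 -4 0 0 0"
}}

```text
time: 38.9
tool_pos: [0.4567, -0.1582, 0.1302]
ee_rot: [-3.134, -0.004, 1.57]
wrist_force: [0.3, -0.7, 0.2]
width: 0.0939
```

Emit:
{"name": "step_arm", "arguments": {
  "increments": "0 0 -5 0 0 0;0 0 -5 0 0 0;-1 4 -1 0 0 0;0 4 0 0 0 0;0 0 0 0 0 0"
}}

```text
time: 39.4
tool_pos: [0.5423, -0.1695, 0.2413]
ee_rot: [-3.141, -0.001, 1.571]
wrist_force: [-0.9, -0.5, -0.5]
width: 0.0939
```

```bash
python3 - <<'E'
from h import *
im,o=snap('wrist','w7'); print(o['tool_pos'],o['ee_rot'],o['time'])
import json; json.dump({k:list(o[k]) for k in('tool_pos','ee_rot')},open('w7.json','w'))
c=cv2.resize(im[120:300,160:400,::-1],(800,600),interpolation=cv2.INTER_CUBIC); cv2.imwrite('pics/c7.png',c)
E
```

```text
[ 0.54228179 -0.16949623  0.2412758 ] [-3.14066788e+00 -1.20958866e-03  1.57118616e+00] 39.4
```

View pics/c7.png

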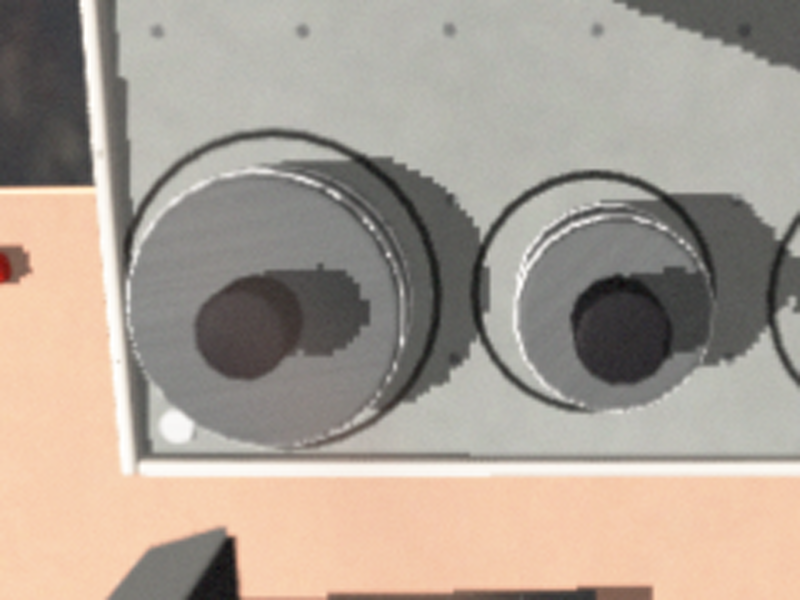

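The wide pot's lid at (267,308) now sits inside its ring, centred at about (282,289). The slim lid at (614,311) is inside its ring at (595,292). Numbers:

```bash
python3 - <<'E'
from h import *
import json
C=cam('wrist',json.load(open('w7.json')))
f=lambda u,v,z:onz(C,(160+u*.3,120+v*.3),z)[:2].round(4)
print('W ring',f(282,289,.012),'lid',f(267,308,.056),'knob',f(246,328,.088))
print('S ring',f(595,292,.012),'lid',f(614,311,.068),'knob',f(622,332,.1))
E
python3 go.py .485 .27 .24 1.5708
```

```text
W ring [ 0.4594 -0.1583] lid [ 0.4634 -0.1569] knob [ 0.4641 -0.1569]
S ring [ 0.5694 -0.1593] lid [ 0.5717 -0.1556] knob [ 0.5715 -0.1556]
t 39.45 at [ 0.5401 -0.1693  0.2413] rpy [-3.138e+00 -1.000e-03  1.571e+00] w 0.0939 j6 -0.4 F [-0.7 -0.  -0.5]
tool cm [43.93 -5.51  0.21] turnz 0.0
```

Both offsets are about 4–5 mm against the 13 mm limit. Now back to the valve.

Emit:
{"name": "step_arm", "arguments": {
  "increments": "4.9 -0.5 0 0 0 0;4.9 -0.5 0 0 0 0;4.9 -0.5 0 0 0 0;4.9 -0.5 0 0 0 0;4.9 -0.5 0 0 0 0"
}}

```text
time: 39.95
tool_pos: [0.5126, 0.0769, 0.2435]
ee_rot: [3.141, 0.0, 1.569]
wrist_force: [0.6, -0.1, -0.7]
width: 0.0941
```

Emit:
{"name": "step_arm", "arguments": {
  "increments": "4.9 -0.5 0 0 0 0;4.9 -0.5 0 0 0 0;4.9 -0.5 0 0 0 0;4.9 -0.5 0 0 0 0;4.9 -0.5 0 0 0 0"
}}

```text
time: 40.45
tool_pos: [0.4881, 0.3216, 0.2437]
ee_rot: [3.141, 0.0, 1.57]
wrist_force: [1.5, -0.2, 0.7]
width: 0.0942
```

Emit:
{"name": "step_arm", "arguments": {
  "increments": "4.9 -0.5 0 0 0 0;4 0 0 0 0 0.147;0 0 0 0 0 0.147;0 0 0 0 0 0.147;0 0 0 0 0 0.147"
}}

```text
time: 40.95
tool_pos: [0.4837, 0.4092, 0.2432]
ee_rot: [-3.142, 0.001, 0.977]
wrist_force: [-0.2, 0.1, -0.2]
width: 0.0939
```

```bash
python3 go.py .4846 .4151 .07 0.99
```

```text
t 40.95 at [0.4837 0.4092 0.2432] rpy [-3.142e+00  1.000e-03  9.770e-01] w 0.0939 j6 1.21 F [-0.2  0.1 -0.2]
tool cm [ 0.57 -0.26 17.32] turnz -0.013
```

Emit:
{"name": "step_arm", "arguments": {
  "increments": "0.6 -0.2 4 0 0 -0.01;0 0 4 0 0 0;0 0 4 0 0 0;0 0 3 0 0 0;0 0 2 0 0 0"
}}

```text
time: 41.45
tool_pos: [0.4842, 0.4136, 0.0701]
ee_rot: [-3.14, 0.005, 0.992]
wrist_force: [0.2, -0.1, 1.0]
width: 0.0939
```

Emit:
{"name": "step_arm", "arguments": {
  "increments": "0 0 0.3 0 0 0;0 0 0 0 0 0;0 0 0 0 0 0;0 0 0 0 0 0;0 0 0 0 0 0",
  "claw": 1
}}

```text
time: 41.95
tool_pos: [0.4872, 0.4162, 0.0721]
ee_rot: [3.14, -0.003, 0.992]
wrist_force: [-0.9, 0.4, -0.3]
width: 0.0572
```

Emit:
{"name": "step_arm", "arguments": {
  "increments": "0 0 0 0 0 0;0 0 0 0 0 0;0 0 0 0 0 0;0 0 0 0 0 0;0 0 0 0 0 0"
}}

```text
time: 42.45
tool_pos: [0.4864, 0.4157, 0.0701]
ee_rot: [3.142, 0.0, 0.992]
wrist_force: [-0.3, -0.4, -0.2]
width: 0.0174
```

Emit:
{"name": "step_arm", "arguments": {
  "increments": "0 0 0 0 0 0;0 0 0 0 0 0;0 0 0 0 0 0;0 0 0 0 0 0"
}}

```text
time: 42.85
tool_pos: [0.486, 0.4161, 0.0702]
ee_rot: [-3.141, 0.0, 0.992]
wrist_force: [-2.1, 2.0, 0.0]
width: 0.0135
```

Emit:
{"name": "step_arm", "arguments": {
  "increments": "-0.05 0.85 0 0 0 0.131;-0.05 0.85 0 0 0 0.131;-0.05 0.85 0 0 0 0.131"
}}

```text
time: 43.15
tool_pos: [0.5046, 0.3976, 0.0701]
ee_rot: [3.141, 0.001, 0.595]
wrist_force: [-2.9, -0.4, 0.0]
width: 0.0138
```

Emit:
{"name": "step_arm", "arguments": {
  "increments": "-0.05 0.85 0 0 0 0.131;-0.05 0.85 0 0 0 0.131;-0.05 0.85 0 0 0 0.131;0 0.2 0 0 0 0.02;0 0 0 0 0 0"
}}

```text
time: 43.65
tool_pos: [0.5149, 0.3735, 0.0702]
ee_rot: [-3.14, 0.0, 0.189]
wrist_force: [-2.3, 3.4, -0.3]
width: 0.0137
```

```bash
python3 - <<'E'
from h import *
o=get_obs(); p=o['tool_pos']; print(np.degrees(np.arctan2(p[1]-.3603,p[0]-.4497)),np.hypot(p[1]-.3603,p[0]-.4497),np.degrees(o['ee_rot'][2]),o['wrist_force'])
E
```

```text
11.429082429318703 0.06649523961276609 10.846977392369375 [-2.33278176  3.370754   -0.29190185]
```

Emit:
{"name": "step_arm", "arguments": {
  "increments": "0 0.2 0 0 0 0.02;0 0 0 0 0 0;0 0 0 0 0 0"
}}

```text
time: 43.95
tool_pos: [0.5147, 0.3734, 0.0702]
ee_rot: [-3.138, -0.0, 0.17]
wrist_force: [-2.3, 6.2, -1.3]
width: 0.014
```

The lever is on its stop: force rises with no further motion. Releasing it and checking.

Emit:
{"name": "step_arm", "arguments": {
  "increments": "0 0 0 0 0 0;0 0 0 0 0 0;0 0 0 0 0 0;0 0 0 0 0 0;0 0 0 0 0 0",
  "claw": -0.3
}}

```text
time: 44.45
tool_pos: [0.516, 0.3704, 0.0703]
ee_rot: [3.141, -0.0, 0.165]
wrist_force: [-0.6, -0.0, 0.0]
width: 0.0508
```

Emit:
{"name": "step_arm", "arguments": {
  "increments": "0 0 -4 0 0 0;0 0 -5 0 0 0;0 0 -5 0 0 0;0 0 -5 0 0 0;-5 0 -2 0 0 0"
}}

```text
time: 44.95
tool_pos: [0.475, 0.364, 0.283]
ee_rot: [-3.139, -0.009, 0.162]
wrist_force: [-0.9, -0.6, 0.4]
width: 0.0612
```

Emit:
{"name": "step_arm", "arguments": {
  "increments": "-5 4 0 0 0 0;-5 4 0 0 0 0;0 4 0 0 0 0;0 0 0 0 0 0;0 0 0 0 0 0"
}}

```text
time: 45.45
tool_pos: [0.41, 0.2488, 0.2794]
ee_rot: [-3.141, -0.001, 0.164]
wrist_force: [-0.9, -0.3, 0.0]
width: 0.0611
```

```bash
python3 - <<'E'
from h import *
im,o=snap('scene','z1'); im2,o=snap('side','z2'); print(o['tool_pos'],o['time'])
a=cv2.resize(im[180:430,200:500],(480,400)); b=cv2.resize(im2[150:450,190:410],(300,400))
cv2.imwrite('pics/z.png',np.hstack([a,b])[:,:,::-1])
E
```

```text
[0.40999094 0.24947556 0.27903219] 45.5
```

View pics/z.png

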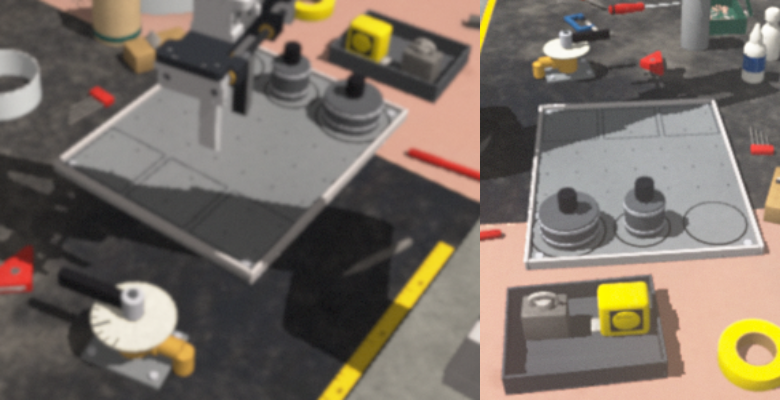

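The final view shows the lever back in its starting direction: hub at about (282,366), tip at about (239,351) in scene pixels. Both pots are in their rings, the tools are in the tray and the bystanders look unmoved.

```bash
python3 -c "
from bench import *
print(close_job())"
```

```text
the job is handed in; nothing more can be done
None
```

The job is handed in at about 45.5 s of simulated time, and my last checks all agree that the task is done; no verdict was reported.

- **Tools:** I put the tape measure and then the holding weight in the tray. Both stand inside it in the last pictures. My first close on the tape was too short and missed; I reopened, looked again and took it cleanly.
- **Valve to the mark:** I turned the lever to about 46° by arm pose and camera.
- **Pots:** only the wide and slim pots were present. Each was slid into its ring by its knob without lifting.
- **Wide pot:** it was about 15 mm off its ring centre when I looked after placing the slim one, most likely from the expected knock, so I re-gripped it and slid it back. The last close measurement puts the wide and slim pots each about 4–5 mm from their ring centres, against the 13 mm limit.
- **Valve shut:** I turned the lever back until it pressed on its stop, where force rose without motion. The final scene view shows it in its starting direction.
- **Bystanders:** the ones in view show no shift by eye. I did not measure them.

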